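# Lock the stop nut of a lens edger's carriage

### The arm

A 6-joint arm with a two-finger parallel gripper is mounted at the origin on the work surface. World frame = base frame: x ahead of the robot, y to its left, z up, the work surface at z = 0. Lengths are in m, angles in degrees, forces in N, time in s.
With the tool pointing down it reaches from about 0.4 to 0.825 m from the base axis. Payload 7 kg.
Tool frame: the origin (TCP) lies on the centre line of the jaws, within the pads' length; the fingertips stand 19 mm ahead of it and the grasp point (between the pads) is the TCP; z points along the fingers, y is the line along which they close (so a half turn about z gives the same grasp; the last joint's range is limited). The gripper opens to 88 mm and grips with 3 to 60 N. Pads are 19 mm wide; open, the fingers measure 130 mm over their backs; the gripper's body (78 mm by 193 mm) begins 47 mm behind the grasp point.
Start: joints at [81.079, 20.546, 0.682, 0, -70.136, -16.507], TCP at [0.29, 0.61, 0.246] pointing down, gripper open.
Joint ranges: [-176.03, 176.03], [-82.01, 121.73], [-58.28, 71.71], [-173.87, 95.51], [-174.79, -0.11], [-173.66, 173.66]. Speed limits (degrees/s): [136.94, 136.94, 172.46, 180, 180, 180].

### API

Orientations are given as [roll, pitch, yaw] about the fixed x, y, z axes, in that order (R = Rz(yaw) Ry(pitch) Rx(roll)).
In Python, from plant import get_state, capture, close_job gives the robot as it stands.
- The arm moves only by the tool apply_moves, never from a script. Its argument "targets" is a list of rows, each a list of 7 numbers: the opening, from 0 (shut) to 1 (fully open), then the shift along the tool's x, y, z normalised to -1 to 1, where 1 is 1000 mm, then the turn, a rotation vector about the tool's x, y, z normalised to -1 to 1, where 1 is 90 degrees. In form: [[claw, tx, ty, tz, ax, ay, az], ...]. A call has 1 to 20 rows; each row shifts and turns the commanded pose from where the row before left it, along the tool's axes as they then stand; what a row does not reach is not made up. A row lasts 1/12 s, in which the tool goes at most 41.7 mm and 7.16 degrees, less where a joint would pass 70% of its speed; a pose out of reach is approached as far as the arm can. A call with a number of a shift or a turn outside -1 to 1 is refused whole. A call with a gripper value outside its range is refused whole. The fingers move at their own pace and stop on an object; "newtons" is the grip in N (left out, the last holds). Time passes only in rows, so rows that do not move let the fingers close. It gives the time, the measured TCP pose, the force, the opening and the grip force at its end, in the units of the state.
- get_state(): the state, without advancing time (a new reading comes with each control period).
- capture(name): name is "scene" or "top" or "wrist"; returns a dict with "frame" (400x640x3 uint8, red, green, blue), "range_z" (400x640 float32, m along the optical axis (not along the pixel's ray), 0 where there is no reading), "camera_matrix" (3x3 intrinsics, pixels), "T" (4x4, takes a point from camera to world coordinates). Camera axes: x right, y down, z forward; pixel columns grow to the right and rows downward; lengths in m; the calibration is good to about 2 mm. The wrist camera is an equidistant fisheye: a pixel r from the principal point sees the ray r / f radians off the axis. A picture is of the moment at which its call begins.
- close_job(): hands the job in; it is judged then, once.
The state is a dict: "time_s": time; "joints": joint angles; "qd": joint speeds; "joint_torque": joint torques, N m; "tcp_pos": TCP position; "eef_rot": TCP orientation; "contact_force": force on the tool from outside, world axes, zero at the start; "moment": the same for the moment, N m; "gripper_width": finger opening in m; "gripper_force": force on a finger pad.
Only numpy, scipy, OpenCV 4.12 (cv2) and the standard library are available. Lean on these libraries where they do the work, as an engineer would, in place of code of your own. Each camera call takes 0.05 s, during which the arm holds its last target. There are 200 camera calls.

### The job

On the stop post whose two hex nuts still stand apart, run the upper nut down clockwise onto the lower one and lock it by tightening it to about 0.7 newton metres (not over 0.85), then let go. Do not turn the lower nut, which is already set; do not touch the other post, whose nuts are locked already, and leave the things on the bench where they are.

Things in the scene. Friction and masses are not known exactly. Their poses are not given: they have to be found in the camera images.
- post: the stop post to lock, fixed to the bench: cream cast base 120 x 90 x 34 mm, on it a steel tongue 46 mm wide (top 46 mm above the bench, from 50 mm behind to 80 mm ahead of the axis along the post's x), and an upright M24 stud 24 mm thick, its top 118 mm above the bench. Origin on the stud's axis at bench height; z up
- set_nut: lower (set) nut of that post, plain steel hexagon 36 mm across flats, 16 mm tall, resting on the tongue. Origin on the axis at its underside, 46 mm above the bench, top face at 62 mm. Corners lie along its x axis, flats face its y axis (and every 60 degrees). Its thread is stiff; it turns only if gripped or knocked round
- set_nut_corner (a point): the top of one corner of the set nut, 20.8 mm from the axis along the nut's x. It moves only if the set nut is turned
- jam_nut: upper (jam) nut, plain steel hexagon 36 mm across flats (corners along its x axis, flats face its y axis and every 60 degrees), 20 mm tall. Origin on the axis at its underside, 70 to 75 mm above the bench at the start. One clockwise turn seen from above lowers it 12 mm (1.9 mm per radian); its washer bears on the set nut when the origin is somewhere from 64 to 66 mm up (the washer's dish varies)
- jam_nut_top (a point): centre of the jam nut's top face, 20 mm above its origin; the stud stands out 23 to 34 mm above it. The nut cannot be pushed down, only turned, and stays where it is left. It runs with 0.06 N m of drag; once its washer is down the torque climbs 2.4 N m per radian, less or more 0.12 N m of friction: 0.55 N m locks it, more than 0.85 N m may crush the washer
- washer: dark round conical washer, 39 mm across, captive under the jam nut and turning with it. Origin on the axis at its underside, 3 mm below the jam nut's; tightening presses it up towards the nut, 3 mm per radian of tightening turn: it must be pressed 0.5 to 1.25 mm; most of this springs back when the nut is let go, the friction keeps about 0.15 mm
- locked_post: the neighbour post, built alike and standing on the other side, its two nuts already hard together; fixed. Origin on its stud's axis at bench height, stud top 118 mm above the bench
- lens_blank: clear round lens blank, 66 mm across, 9 mm thick, lying flat; origin at the centre of its underside
- spanner: steel open-ended spanner 200 mm long, lying flat; not needed
- brush: hand brush lying flat; not needed
- coolant: green plastic bottle, 60 mm across, 150 mm tall, standing; origin at the centre of its underside
- carton: small cardboard carton 70 x 100 x 60 mm; origin at the centre of its underside
- chuck_pad: black rubber lens pad with a stem, 40 mm across, 28 mm tall; origin at the centre of its underside
- mug: white mug 76 mm across, 85 mm tall; origin at the centre of its underside
Not all that is in view belongs to the job. What is shaped like the post but green is not meant.

How it is judged (in metres and radians):
On the way, in this order (a step that is already met when the one before it is completed fails the run):
1. the upper nut has been run down close to the set nut (less than 5 mm apart, washer included) (z of jam_nut in the frame of set_nut below 0.021 m), for 0.05 s.
2. the upper nut is tightened: the washer is pressed at least 0.5 mm up (about 0.5 N m) (z of washer in the frame of jam_nut above -0.00249 m), for 0.2 s.
At the end, for the whole second after the job is handed in: the upper nut is down on the set nut with the washer between them (origins less than 20.5 mm apart in height) and at rest, its washer still under load (pressed at least 0.06 mm), the set nut has not turned (its corner within 3 mm of its start), and the gripper has let go (z of jam_nut in the frame of set_nut below 0.0205 m and z of washer in the frame of jam_nut above -0.00294 m and angular speed of jam_nut below 0.05 rad/s and distance of set_nut_corner from where it was at the start of the episode below 0.003 m); the robot touches nothing.
It fails at once if the nut was over-tightened (washer pressed more than 1.25 mm up, 0.9 to 1.1 N m) (z of washer in the frame of jam_nut above -0.00174 m).
It fails at once if the set nut was turned (its corner moved more than 3 mm) (distance of set_nut_corner from where it was at the start of the episode above 0.003 m).
It fails at once if the locked post was touched (contact force between any of the arm, the fingers and locked_post above 2 N).
It fails at once if something else on the bench was moved more than 20 mm (distance of any of lens_blank, spanner, brush, coolant, carton, chuck_pad, mug from where it was at the start of the episode above 0.02 m).
It also fails if it takes over 61 s, if anything falls off the work surface, if the arm or the gripper's body presses on something with over 40 N, if the wrist force passes 120 N, or if a joint passes its speed limit or range.

## Working session

There is one attempt and no reset: what is moved stays moved. The work goes in short steps, Python scripts to look and compute and a tool call to move; the robot and the scene stay as the last step left them, time stands still between calls to the robot, and variables do not carry over. Pictures are saved under pics/ and viewed, at most 10 in all, crops included, and the job is handed in when it is done.

Besides the shell and the picture viewer there is one more tool, called after "Emit:" as a command line: name --pt "numbers of a row" for each row, then --argument value for the rest. apply_moves: Moves the arm, as the interface text tells. Scaled input: -1 to 1 covers 1000 mm each way for a shift and 90 degrees each way for a turn. Its arguments: {"type":"object","properties":{"targets":{"type":"array","items":{"type":"array","items":{"type":"number"}}},"newtons":{"type":"number"}},"required":["targets"]}

```bash
mkdir -p pics; ls
python3 - <<'E'
from plant import get_state,capture
import cv2,numpy as np
s=get_state();print(s)
for n in("scene","top"):
    c=capture(n);cv2.imwrite(f"pics/{n}0.png",c["frame"][:,:,::-1]);np.savez(f"{n}0.npz",**c);print(n,c["camera_matrix"],c["T"])
E
```

```text
pics
{'time_s': 0.0, 'joints': array([ 8.10785331e+01,  2.05881019e+01,  6.33956256e-01, -2.11800263e-02,
       -7.01328766e+01, -1.65066170e+01]), 'qd': array([-0.02504165,  0.02214027, -0.09802356, -0.17328727, -0.03758699,
       -0.09335149]), 'joint_torque': array([-2.02747979e-03, -5.82716238e+01,  2.93054706e+01,  6.99694276e+00,
        6.95110793e-03, -1.55839580e-04]), 'tcp_pos': array([0.28965454, 0.60920017, 0.24465831]), 'eef_rot': array([ 1.79910906e+02, -5.63763362e-03, -2.54352924e+01]), 'contact_force': array([-0.80507508,  0.13930533,  0.49172813]), 'moment': array([-0.00041277, -0.05176997,  0.0068636 ]), 'gripper_force': 0.0, 'gripper_width': 0.08741009706618018}
scene [[445.98540146   0.         319.17836334]
 [  0.         445.98540146 201.60408684]
 [  0.           0.           1.        ]] [[ 0.81129401  0.47394155 -0.34231773  0.97684944]
 [ 0.58453695 -0.66847343  0.45984762 -0.66360683]
 [-0.01088942 -0.57316899 -0.81936484  1.1180521 ]
 [ 0.          0.          0.          1.        ]]
top [[445.71347308   0.         314.27572643]
 [  0.         445.71347308 203.09026615]
 [  0.           0.           1.        ]] [[ 0.01032736 -0.99056598  0.13664695  0.3140723 ]
 [-0.99971443 -0.00728302  0.02276015 -0.11638939]
 [-0.02155023 -0.13684298 -0.99035831  1.52481394]
 [ 0.          0.          0.          1.        ]]
```

View pics/scene0.png

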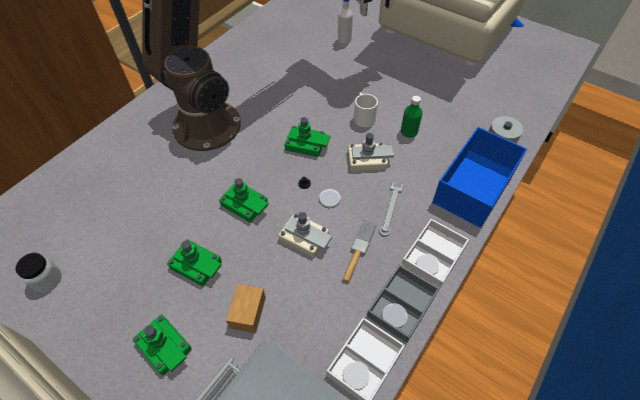

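View pics/top0.png

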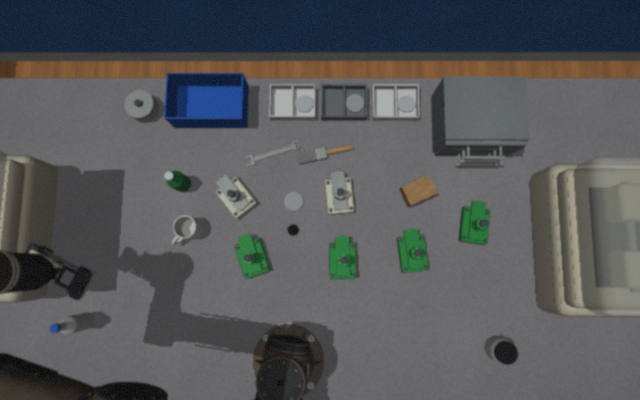

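Candidates: two cream posts, at scene (369,152) / top (235,196) and at scene (304,232) / top (340,192). The green ones are excluded. An enlarged crop of both will show which has the gap between its nuts.

Run:
```python
import cv2,numpy as np
c=np.load("scene0.npz");f=c["frame"][:,:,::-1]
a=lambda x,y:cv2.resize(f[y-35:y+35,x-35:x+35],None,fx=5.6,fy=5.6,interpolation=cv2.INTER_CUBIC)
cv2.imwrite("pics/crop0.png",np.hstack([a(369,152),a(304,232)]))
for n,pts in(("scene",[(369,139),(303,216)]),("top",[(233,194),(340,190)])):
    c=np.load(n+"0.npz")
    for u,v in pts:
        # plane z=.118
        d=c["T"][:3,:3]@np.linalg.inv(c["camera_matrix"])@[u,v,1];t=c["T"][:3,3]
        print(n,u,v,t+d*(.118-t[2])/d[2], t+d*c["range_z"][v,u])
```

```text
scene 369 139 [0.54687845 0.17275904 0.118     ] [0.5422123  0.18183548 0.1071472 ]
scene 303 216 [ 0.55120116 -0.16557485  0.118     ] [ 0.55124331 -0.16562418  0.11809905]
top 233 194 [0.53570739 0.17709989 0.118     ] [0.53629664 0.17788016 0.11425982]
top 340 190 [ 0.55101705 -0.16585421  0.118     ] [ 0.55077846 -0.1658044   0.11941657]
```

View pics/crop0.png

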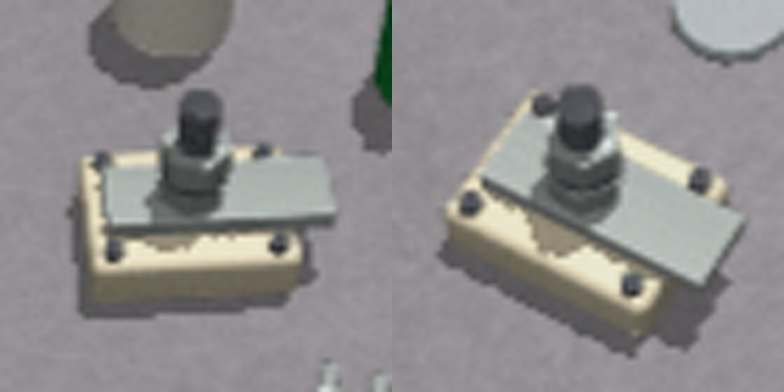

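The left crop (369,152) shows nuts hard together and a long stud. The right crop (304,232) shows a dark gap between its nuts and a shorter stud, so that is the post, at about (0.551, -0.166). I'll go above it and confirm with the wrist camera.

Emit:
apply_moves --pt "1 0.015 0.015 0 0 0 0" --pt "1 0.028 0.029 0 0 0 0" --pt "1 0.029 0.03 0 0 0 0" --pt "1 0.029 0.03 0 0 0 0" --pt "1 0.029 0.03 0 0 0 0" --pt "1 0.029 0.03 0 0 0 0" --pt "1 0.029 0.03 0 0 0 0" --pt "1 0.029 0.03 0 0 0 0" --pt "1 0.029 0.03 0 0 0 0" --pt "1 0.029 0.03 0 0 0 0" --pt "1 0.029 0.03 0 0 0 0" --pt "1 0.029 0.03 0 0 0 0" --pt "1 0.029 0.03 0 0 0 0" --pt "1 0.029 0.03 0 0 0 0" --pt "1 0.029 0.03 0 0 0 0" --pt "1 0.029 0.03 0 0 0 0" --pt "1 0.029 0.03 0 0 0 0" --pt "1 0.029 0.03 0 0 0 0" --pt "1 0.029 0.03 0 0 0 0" --pt "1 0.028 0.029 0 0 0 0"

```text
time_s: 1.77
tcp_pos: [0.5486, -0.1604, 0.2453]
eef_rot: [180.0, 0.0, -25.4]
contact_force: [1.1, 1.2, 0.1]
gripper_width: 0.0879
gripper_force: 0.0
```

Run:
```python
from plant import get_state,capture
import cv2,numpy as np
for i in range(3): c=capture("wrist")
s=get_state();print(s["time_s"],s["tcp_pos"],s["eef_rot"],s["joints"])
cv2.imwrite("pics/w1.png",c["frame"][:,:,::-1]);np.savez("w1.npz",**c);print(c["camera_matrix"],c["T"])
```

```text
1.9167 [ 0.54842035 -0.16085611  0.24431174] [ 1.79942152e+02  1.08138601e-01 -2.56948551e+01] [ 3.26066822e+00  1.09738198e+01 -1.26855044e+01 -1.89349953e-03
 -6.64633029e+01  6.10452893e+01]
[[309.70691629   0.         320.61753594]
 [  0.         309.70691629 206.21793446]
 [  0.           0.           1.        ]] [[-0.43338078 -0.86787095 -0.24286026  0.61380297]
 [-0.90120969  0.41778991  0.11520716 -0.19427409]
 [ 0.00147962  0.26879659 -0.96319583  0.38398512]
 [ 0.          0.          0.          1.        ]]
```

View pics/w1.png

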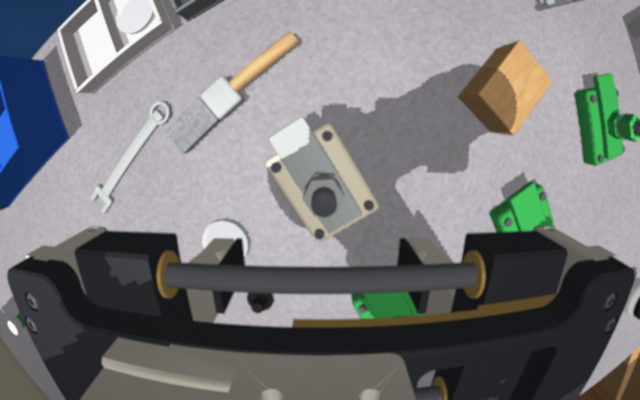

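The wrist picture shows the cream post with its stud at (323,200) and the nut around it. Next I'll rectify onto the nut-top plane and use depth for the height.

```bash
cat > h.py <<'E'
import numpy as np,cv2
def cloud(c):
    K,T=c["camera_matrix"],c["T"];v,u=np.mgrid[:400,:640].astype(float)
    x=u-K[0,2];y=v-K[1,2];r=np.hypot(x,y)+1e-9;th=r/K[0,0];z=c["range_z"]
    s=np.tan(th)/r*z
    return np.dstack([x*s,y*s,z])@T[:3,:3].T+T[:3,3],(z>0)&(th<1.3)
def rect(c,cx,cy,z,half=.045,n=540):
    K,T=c["camera_matrix"],c["T"];g=np.linspace(-half,half,n)
    X=np.dstack([cx+0*g[None,:]+g[::-1,None],cy-g[None,:]+0*g[:,None],np.full((n,n),z)])  # up=+x, left=+y
    P=(X-T[:3,3])@T[:3,:3];r=np.hypot(P[...,0],P[...,1]);k=K[0,0]*np.arctan2(r,P[...,2])/r
    return cv2.remap(c["frame"],(P[...,0]*k+K[0,2]).astype(np.float32),(P[...,1]*k+K[1,2]).astype(np.float32),cv2.INTER_CUBIC)
E
python3 - <<'E'
from h import *
c=np.load("w1.npz");P,m=cloud(c)
d=np.hypot(P[...,0]-.551,P[...,1]+.166);q=P[m&(d<.024)]
h,e=np.histogram(q[:,2],np.arange(.04,.126,.002));print([(round(a,3),b) for a,b in zip(e,h) if b])
t=q[q[:,2]>.112];print("stud",t.mean(0),(t.min(0)+t.max(0))/2,len(t))
n=q[(abs(q[:,2]-.092)<.008)];print("nut",np.median(n,0),len(n))
cv2.imwrite("pics/r1.png",rect(c,.551,-.166,.093)[:,:,::-1])
E
```

```text
[(np.float64(0.042), np.int64(2)), (np.float64(0.044), np.int64(113)), (np.float64(0.046), np.int64(307)), (np.float64(0.048), np.int64(26)), (np.float64(0.05), np.int64(8)), (np.float64(0.052), np.int64(7)), (np.float64(0.054), np.int64(5)), (np.float64(0.056), np.int64(11)), (np.float64(0.058), np.int64(5)), (np.float64(0.06), np.int64(7)), (np.float64(0.062), np.int64(23)), (np.float64(0.068), np.int64(5)), (np.float64(0.07), np.int64(43)), (np.float64(0.072), np.int64(9)), (np.float64(0.074), np.int64(17)), (np.float64(0.076), np.int64(15)), (np.float64(0.078), np.int64(7)), (np.float64(0.08), np.int64(13)), (np.float64(0.082), np.int64(12)), (np.float64(0.084), np.int64(16)), (np.float64(0.086), np.int64(9)), (np.float64(0.088), np.int64(9)), (np.float64(0.09), np.int64(201)), (np.float64(0.092), np.int64(330)), (np.float64(0.094), np.int64(5)), (np.float64(0.096), np.int64(20)), (np.float64(0.098), np.int64(3)), (np.float64(0.1), np.int64(27)), (np.float64(0.102), np.int64(2)), (np.float64(0.104), np.int64(11)), (np.float64(0.106), np.int64(4)), (np.float64(0.108), np.int64(23)), (np.float64(0.11), np.int64(2)), (np.float64(0.112), np.int64(16)), (np.float64(0.114), np.int64(9)), (np.float64(0.116), np.int64(184)), (np.float64(0.118), np.int64(322)), (np.float64(0.12), np.int64(9))]
stud [ 0.56861067 -0.17510138  0.31317002] [ 0.55507181 -0.17184648  0.22882963] 5945
nut [ 0.55511908 -0.17015088  0.09218346] 593
```

View pics/r1.png

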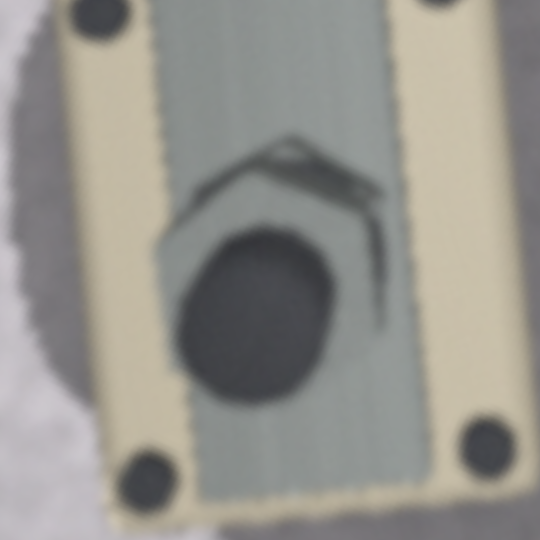

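Run:
```python
from h import *
from scipy.optimize import least_squares
c=np.load("w1.npz");P,m=cloud(c)
d=np.hypot(P[...,0]-.553,P[...,1]+.168)
s=P[m&(d<.024)&(abs(P[...,2]-.118)<.003)];(x,y),r=cv2.minEnclosingCircle((s[:,:2]*1e3).astype(np.float32));print("stud depth",x,y,r)
g=cv2.cvtColor(rect(c,.553,-.168,.118),cv2.COLOR_RGB2GRAY);_,b=cv2.threshold(g,95,255,cv2.THRESH_BINARY_INV)
n,l,st,ce=cv2.connectedComponentsWithStats(b)
for i in range(1,n):
    if st[i,4]>5000: print("rect118 stud box",st[i],ce[i])
q=P[m&(d<.026)&(abs(P[...,2]-.0922)<.0025)][:,:2]
H=cv2.convexHull((q*1e3).astype(np.float32))[:,0];print(len(q),np.round(H-[553,-168],1).tolist())
# hull edges longer than 5 mm: direction modulo 60
E=np.roll(H,-1,0)-H
for e,p in zip(E,H):
    if np.hypot(*e)>5: print(p,np.hypot(*e),np.degrees(np.arctan2(e[1],e[0]))%60)
z=P[m&(d<.026)&(abs(P[...,2]-.0922)<.0025)][:,2];print("nut top",np.median(z),"stud top",np.median(s[:,2]))
k=P[m&(d<.045)&(abs(P[...,2]-.046)<.003)][:,2];print("tongue",np.median(k))
def f(p):
    a=p[2]+np.radians(60)*np.arange(6)
    return ((H-p[:2])@np.array([np.cos(a),np.sin(a)])).max(1)-18
for a0 in(0,.35,.7): 
    r=least_squares(f,[553,-168,a0],loss="soft_l1",f_scale=.5);print("hex",r.x[:2],np.degrees(r.x[2])%60,r.cost)
```

```text
stud depth 547.091796875 -165.3436737060547 12.216534614562988
rect118 stud box [  188   210   144   162 17752] [260.11778954 291.52433529]
539 [[14.7, 5.7], [6.6, 16.1], [2.7, 20.3], [0.4, 21.3], [-6.3, 21.4], [-12.5, 20.1], [-16.8, 18.9], [-18.1, 18.4], [-18.8, 17.7], [-25.6, 1.2], [-25.9, 0.3], [-25.9, -0.8], [-23.9, -3.8], [-20.8, -8.6], [-17.1, -12.4], [-13.4, -16.3], [-4.6, -16.1], [3.5, -14.6], [6.7, -12.9], [7.1, -12.0]]
[ 567.68    -162.33835] 13.141423 7.719734
[ 559.6401  -151.94331] 5.737086 12.938843
[ 553.39294 -146.68329] 6.6902304 59.526794
[ 546.70294 -146.62804] 6.3818774 11.632828
[ 534.22815 -150.3171 ] 17.845083 7.5995865
[ 529.1032  -171.84335] 5.6479115 3.159336
[ 532.19244 -176.57152] 5.375077 13.8443985
[ 535.9158  -180.44815] 5.367561 14.054623
[ 539.6481 -184.3057] 8.777967 1.2859125
[ 548.4238 -184.1087] 8.261128 10.375866
[ 560.1458  -180.01549] 19.215752 6.9157867
nut top 0.09218984483997361 stud top 0.11829872097742261
tongue 0.04663403182981979
hex [ 547.18577763 -165.61585247] 38.09188520201964 1.2395327281147663
hex [ 547.17923419 -165.58845783] 37.02561887564136 1.196481690432727
hex [ 547.1792342  -165.58845783] 37.025619109572496 1.1964816904327478
```

Gap confirmed: the nut top is at about 92 mm, so the origin is at about 72 mm. The flats' normals are at about 37° mod 60, so a grasp yaw of 67° leaves about 320° of wrist travel. I'll turn there and look from the other side.

Emit:
apply_moves --pt "1 0 0 0 0 0 -0.079" --pt "1 0 0 0 0 0 -0.079" --pt "1 0 0 0 0 0 -0.079" --pt "1 0 0 0 0 0 -0.079" --pt "1 0 0 0 0 0 -0.079" --pt "1 0 0 0 0 0 -0.079" --pt "1 0 0 0 0 0 -0.079" --pt "1 0 0 0 0 0 -0.079" --pt "1 0 0 0 0 0 -0.079" --pt "1 0 0 0 0 0 -0.079" --pt "1 0 0 0 0 0 -0.079" --pt "1 0 0 0 0 0 -0.079" --pt "1 0 0 0 0 0 -0.079" --pt "1 -0.005 0.002 0.04 0 0 0" --pt "1 0 0 0.04 0 0 0" --pt "1 0 0 0 0 0 0" --pt "1 0 0 0 0 0 0"

```text
time_s: 3.33
tcp_pos: [0.547, -0.1629, 0.1645]
eef_rot: [-179.8, 0.1, 67.1]
contact_force: [0.3, -0.4, 1.3]
gripper_width: 0.0875
gripper_force: 0.0
```

```bash
cat > look.py <<'E'
from plant import get_state,capture
from h import *
from scipy.optimize import least_squares
import sys
c=capture("wrist");s=get_state();np.savez(sys.argv[1]+".npz",**c)
print(s["time_s"],s["tcp_pos"],s["eef_rot"],s["joints"],s["contact_force"],s["moment"])
P,m=cloud(c);d=np.hypot(P[...,0]-.548,P[...,1]+.166)
q=P[m&(d<.024)&(abs(P[...,2]-.118)<.003)];(x,y),r=cv2.minEnclosingCircle((q[:,:2]*1e3).astype(np.float32));print("stud depth",x,y,r,np.median(q[:,2]))
zn=float(sys.argv[2]);q=P[m&(d<.024)&(abs(P[...,2]-zn)<.0025)];print("nut top",np.median(q[:,2]),len(q))
H=cv2.convexHull((q[:,:2]*1e3).astype(np.float32))[:,0]
def f(p):
    a=p[2]+np.radians(60)*np.arange(6)
    return ((H-p[:2])@np.array([np.cos(a),np.sin(a)])).max(1)-18
for a0 in(0,.35,.7):
    r=least_squares(f,[548,-166,a0],loss="soft_l1",f_scale=.5);print("hex",r.x[:2],np.degrees(r.x[2])%60,r.cost)
a=np.radians(r.x[2]);cv2.imwrite(f"pics/{sys.argv[1]}.png",rect(c,.548,-.166,zn)[:,:,::-1])
E
python3 look.py w2 .092
```

```text
3.3833 [ 0.54876589 -0.16308309  0.16666479] [-1.79989986e+02  5.54962000e-02  6.70816638e+01] [ 3.05367413e+00  1.46730902e+01 -1.87304188e+01  5.44893748e-02
 -5.66298095e+01  1.53998000e+02] [ 0.53734004 -0.15388167  0.18874782] [-0.08334997 -0.1769695   0.01742226]
stud depth 546.9750366210938 -165.37017822265625 12.059221267700195 0.11827527749271821
nut top 0.09218625001229264 962
hex [ 546.98476104 -165.09810499] 38.32213140424102 0.4233270282816438
hex [ 546.98476105 -165.09810497] 38.32213225461322 0.4233270282816467
hex [ 546.98476103 -165.098105  ] 38.32213122527425 0.4233270282816746
```

View pics/w2.png

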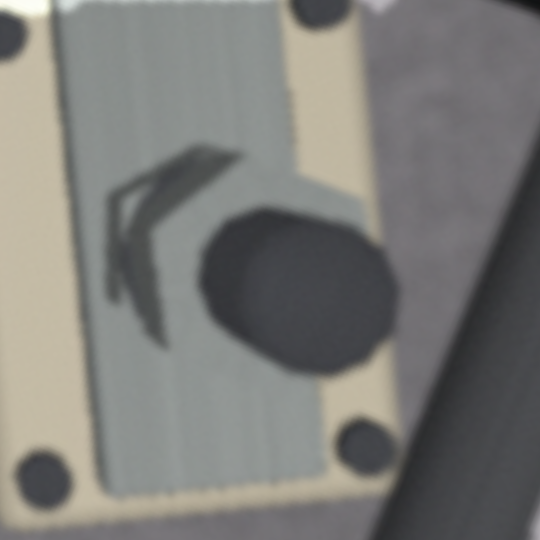

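The nut and washer are clear from this side, and the centre agrees at (547.0, -165.3) with normals at 38.3°. The TCP readings are noisy, so I'll average a few.

```bash
cat > avg.py <<'E'
from plant import get_state,capture
import numpy as np,sys
n=int(sys.argv[1]);A=[]
for i in range(n):
    capture("top");s=get_state();A.append(np.r_[s["tcp_pos"]*1e3,s["eef_rot"],s["contact_force"],s["moment"],s["gripper_width"]*1e3,s["gripper_force"],s["joints"][5]])
A=np.array(A);np.set_printoptions(suppress=True,precision=3,linewidth=150);print(s["time_s"]);print(A.mean(0));print(A.std(0))
E
python3 avg.py 8
```

```text
3.7833
[ 549.473 -163.389  167.497  179.849   -0.048   67.033    0.211    0.209    0.288   -0.079   -0.103    0.011   87.605    0.     154.016]
[0.417 0.11  0.575 0.044 0.02  0.026 0.403 0.306 0.617 0.037 0.046 0.03  0.106 0.    0.006]
```

Emit:
apply_moves --pt "1 -0.003 -0.001 0 0 0 -0.014" --pt "1 0 0 0.02 0 0 0" --pt "1 0 0 0.025 0 0 0" --pt "1 0 0 0.02 0 0 0" --pt "1 0 0 0.008 0 0 0" --pt "1 0 0 0 0 0 0" --pt "1 0 0 0 0 0 0" --pt "1 0 0 0 0 0 0"

```text
time_s: 4.45
tcp_pos: [0.5473, -0.166, 0.0939]
eef_rot: [179.9, -0.0, 68.3]
contact_force: [0.2, 0.5, -0.4]
gripper_width: 0.0876
gripper_force: 0.0
```

```bash
python3 avg.py 6
```

```text
4.75
[ 547.024 -165.935   93.668  179.901   -0.036   68.269   -0.125   -0.228    0.353   -0.098   -0.076   -0.      87.584    0.     155.526]
[0.254 0.029 0.285 0.025 0.007 0.005 0.563 0.27  0.64  0.033 0.025 0.032 0.174 0.    0.001]
```

Well placed. Close gently first.

Emit:
apply_moves --pt "0.55 0 0 0 0 0 0" --pt "0.5 0 0 0 0 0 0" --pt "0.46 0 0 0 0 0 0" --pt "0.43 0 0 0 0 0 0" --pt "0.4 0 0 0 0 0 0" --pt "0.36 0 0 0 0 0 0" --pt "0.3 0 0 0 0 0 0" --pt "0.3 0 0 0 0 0 0" --pt "0.3 0 0 0 0 0 0" --pt "0.3 0 0 0 0 0 0" --newtons 8

```text
time_s: 5.58
tcp_pos: [0.5468, -0.1661, 0.0927]
eef_rot: [180.0, -0.0, 68.3]
contact_force: [2.3, -2.0, -0.4]
gripper_width: 0.036
gripper_force: 8.0
```

```bash
python3 avg.py 5
```

```text
5.8333
[ 546.789 -166.043   92.676  179.954   -0.007   68.266    2.47    -1.823   -1.213   -0.815   -0.927   -0.031   35.817    7.99   155.526]
[0.027 0.012 0.004 0.003 0.001 0.002 0.531 0.703 0.581 0.095 0.114 0.024 0.105 0.    0.001]
```

Emit:
apply_moves --pt "0.3 0 0.0004 0 0 0 0" --pt "0.3 0 0 0 0 0 0" --pt "0.3 0 0 0 0 0 0" --pt "0.3 0 0 0.0001 0 0 0.04" --pt "0.3 0 0 0.0002 0 0 0.06" --pt "0.3 0 0 0.0002 0 0 0.06" --pt "0.3 0 0 0.0002 0 0 0.06" --pt "0.3 0 0 0.0002 0 0 0.06" --pt "0.3 0 0 0.0002 0 0 0.06" --pt "0.3 0 0 0 0 0 0" --pt "0.3 0 0 0 0 0 0" --newtons 40

```text
time_s: 6.75
tcp_pos: [0.5465, -0.1658, 0.0916]
eef_rot: [-180.0, 0.0, 37.8]
contact_force: [-0.3, 1.0, 1.7]
gripper_width: 0.0361
gripper_force: 40.0
```

```bash
python3 avg.py 5
```

```text
7.0
[ 546.484 -165.846   91.51  -179.975    0.006   37.791   -0.699    2.313    3.495    0.859    0.234   -0.048   35.666   39.992  125.076]
[0.023 0.017 0.018 0.002 0.002 0.038 0.692 0.423 1.175 0.147 0.101 0.032 0.18  0.    0.038]
```

Emit:
apply_moves --pt "0.3 0 0 0.0002 0 0 0.07" --pt "0.3 0 0 0.0002 0 0 0.07" --pt "0.3 0 0 0.0002 0 0 0.07" --pt "0.3 0 0 0.0002 0 0 0.07" --pt "0.3 0 0 0.0002 0 0 0.07" --pt "0.3 0 0 0.0002 0 0 0.07" --pt "0.3 0 0 0.0002 0 0 0.07" --pt "0.3 0 0 0.0002 0 0 0.07" --pt "0.3 0 0 0.0002 0 0 0.07" --pt "0.3 0 0 0.0002 0 0 0.07" --pt "0.3 0 0 0.0002 0 0 0.07" --pt "0.3 0 0 0.0002 0 0 0.07" --pt "0.3 0 0 0.0002 0 0 0.07" --pt "0.3 0 0 0.0002 0 0 0.07" --pt "0.3 0 0 0.0002 0 0 0.07" --pt "0.3 0 0 0.0002 0 0 0.05" --pt "0.3 0 0 0 0 0 0" --pt "0.3 0 0 0 0 0 0"

```text
time_s: 8.5
tcp_pos: [0.5469, -0.1646, 0.0882]
eef_rot: [-179.9, 0.1, -61.3]
contact_force: [-0.2, 10.8, 3.7]
gripper_width: 0.0356
gripper_force: 40.0
```

```bash
python3 avg.py 5
```

```text
8.75
[ 546.884 -164.615   88.203 -179.927    0.072  -61.285   -0.648   10.159    3.941    3.938    0.181   -0.07    35.833   39.995   25.999]
[0.014 0.013 0.005 0.001 0.001 0.003 0.475 0.233 0.404 0.029 0.024 0.048 0.208 0.    0.003]
```

Emit:
apply_moves --pt "0.3 -0.0009 -0.0005 0 0 0 0" --pt "0.3 0 0 0 0 0 0" --pt "0.3 0 0 0.0001 0 0 0.04" --pt "0.3 0 0 0.0001 0 0 0.04" --pt "0.3 0 0 0.0001 0 0 0.04" --pt "0.3 0 0 0.0002 0 0 0.05" --pt "0.3 0 0 0 0 0 0" --pt "0.3 0 0 0 0 0 0"

```text
time_s: 9.42
tcp_pos: [0.5471, -0.1644, 0.0877]
eef_rot: [-179.9, 0.0, -76.6]
contact_force: [0.5, 5.9, 2.5]
gripper_width: 0.0359
gripper_force: 40.0
```

```bash
python3 avg.py 4
```

```text
9.6167
[ 547.099 -164.387   87.741 -179.945    0.036  -76.609    0.289    7.409    2.234    2.658   -0.26    -0.063   35.752   39.993   10.57 ]
[0.018 0.01  0.014 0.003 0.001 0.001 0.329 0.25  0.381 0.027 0.048 0.038 0.128 0.    0.002]
```

Emit:
apply_moves --pt "0.3 -0.0008 -0.0002 0 0 0 0" --pt "0.3 0 0 0.0001 0 0 0.04" --pt "0.3 0 0 0.0001 0 0 0.04" --pt "0.3 0 0 0.0001 0 0 0.04" --pt "0.3 0 0 0.0002 0 0 0.05" --pt "0.3 0 0 0 0 0 0" --pt "0.3 0 0 0 0 0 0"

```text
time_s: 10.2
tcp_pos: [0.5473, -0.1642, 0.0873]
eef_rot: [-179.9, -0.0, -91.8]
contact_force: [2.7, 3.4, -0.4]
gripper_width: 0.0359
gripper_force: 40.0
```

```bash
python3 avg.py 4
```

```text
10.4
[ 547.279 -164.214   87.332 -179.942    0.001  -91.809    3.155    2.416   -0.852    0.994   -1.343   -0.042   35.552   39.987   -4.727]
[0.007 0.01  0.017 0.001 0.    0.026 0.601 0.334 0.43  0.034 0.129 0.035 0.17  0.001 0.028]
```

Emit:
apply_moves --pt "0.3 0 0 0.0001 0 0 0.04" --pt "0.3 0 0 0.0001 0 0 0.04" --pt "0.3 0 0 0.0001 0 0 0.04" --pt "0.3 0 0 0.0002 0 0 0.05" --pt "0.3 0 0 0 0 0 0" --pt "0.3 0 0 0 0 0 0"

```text
time_s: 10.9
tcp_pos: [0.5475, -0.1642, 0.0869]
eef_rot: [-179.9, 0.0, -107.1]
contact_force: [4.9, 1.8, -1.6]
gripper_width: 0.0357
gripper_force: 40.0
```

```bash
python3 avg.py 4
```

```text
11.1
[ 547.505 -164.258   86.869 -179.921    0.018 -107.073    5.411    2.039   -1.86     0.729   -1.99    -0.056   35.625   39.985  -19.995]
[0.007 0.009 0.007 0.001 0.    0.003 0.681 0.742 0.435 0.014 0.038 0.015 0.216 0.    0.002]
```

Emit:
apply_moves --pt "0.3 -0.0003 -0.0006 0 0 0 0" --pt "0.3 0 0 0.0001 0 0 0.04" --pt "0.3 0 0 0.0001 0 0 0.04" --pt "0.3 0 0 0.0001 0 0 0.04" --pt "0.3 0 0 0.0002 0 0 0.05" --pt "0.3 0 0 0 0 0 0" --pt "0.3 0 0 0 0 0 0"

```text
time_s: 11.68
tcp_pos: [0.5478, -0.1643, 0.0863]
eef_rot: [-180.0, 0.0, -122.3]
contact_force: [5.0, -0.4, -1.7]
gripper_width: 0.0356
gripper_force: 40.0
```

```bash
python3 avg.py 4
```

```text
11.8833
[ 547.758 -164.3     86.353 -179.962    0.006 -122.361    5.161    0.03    -2.179   -0.186   -2.116   -0.026   35.562   39.984  -35.289]
[0.015 0.006 0.009 0.001 0.001 0.018 0.407 0.768 0.294 0.027 0.026 0.023 0.067 0.    0.018]
```

Emit:
apply_moves --pt "0.3 -0.0003 -0.0004 0 0 0 0" --pt "0.3 0 0 0.0001 0 0 0.03" --pt "0.3 0 0 0.0001 0 0 0.03" --pt "0.3 0 0 0.0001 0 0 0.03" --pt "0.3 0 0 0.0001 0 0 0.03" --pt "0.3 0 0 0 0 0 0" --pt "0.3 0 0 0 0 0 0"

```text
time_s: 12.47
tcp_pos: [0.5479, -0.1644, 0.086]
eef_rot: [-180.0, -0.0, -133.2]
contact_force: [4.5, -2.3, -0.8]
gripper_width: 0.0356
gripper_force: 40.0
```

```bash
python3 avg.py 4
```

```text
12.6667
[ 547.941 -164.357   85.953 -179.985   -0.012 -133.205    4.717   -2.393   -1.283   -1.004   -1.865   -0.04    35.786   39.985  -46.129]
[0.017 0.004 0.006 0.001 0.001 0.006 0.525 0.421 0.499 0.017 0.024 0.019 0.104 0.    0.005]
```

Emit:
apply_moves --pt "0.3 -0.0001 -0.0006 0 0 0 0" --pt "0.3 0 0 0.0001 0 0 0.04" --pt "0.3 0 0 0.0001 0 0 0.04" --pt "0.3 0 0 0.0001 0 0 0.03" --pt "0.3 0 0 0.0001 0 0 0.03" --pt "0.3 0 0 0 0 0 0" --pt "0.3 0 0 0 0 0 0"

```text
time_s: 13.25
tcp_pos: [0.5482, -0.1646, 0.0855]
eef_rot: [180.0, -0.0, -145.8]
contact_force: [3.1, -2.9, -0.1]
gripper_width: 0.0357
gripper_force: 40.0
```

```bash
python3 avg.py 4
```

```text
13.45
[ 548.161 -164.549   85.516  179.993   -0.025 -145.837    2.346   -2.28     0.812   -0.912   -1.017    0.071   35.68    39.989  -58.719]
[0.02  0.015 0.005 0.001 0.002 0.026 0.362 0.386 0.451 0.056 0.094 0.009 0.197 0.    0.025]
```

Emit:
apply_moves --pt "0.3 0 0 0.0001 0 0 0.03" --pt "0.3 0 0 0.0001 0 0 0.03" --pt "0.3 0 0 0 0 0 0" --pt "0.3 0 0 0 0 0 0"

```text
time_s: 13.78
tcp_pos: [0.5482, -0.1646, 0.0854]
eef_rot: [-180.0, -0.0, -151.2]
contact_force: [2.0, -3.0, 4.3]
gripper_width: 0.0358
gripper_force: 40.0
```

```bash
python3 avg.py 6
```

```text
14.0833
[ 548.231 -164.569   85.387 -179.997   -0.021 -151.261    0.717   -3.781    3.941   -1.406   -0.468    0.268   35.721   39.998  -64.149]
[0.016 0.016 0.012 0.001 0.001 0.029 0.555 0.469 0.557 0.081 0.08  0.032 0.234 0.001 0.028]
```

Emit:
apply_moves --pt "0.3 0 0 0.0001 0 0 0.03" --pt "0.3 0 0 0.0001 0 0 0.03" --pt "0.3 0 0 0 0 0 0" --pt "0.3 0 0 0 0 0 0"

```text
time_s: 14.42
tcp_pos: [0.5483, -0.1646, 0.0853]
eef_rot: [-180.0, -0.0, -156.7]
contact_force: [-0.3, -4.1, 6.1]
gripper_width: 0.0354
gripper_force: 40.0
```

```bash
python3 avg.py 6
```

```text
14.7167
[ 548.302 -164.631   85.334 -179.983   -0.019 -156.684   -0.027   -4.088    5.738   -1.6     -0.186    0.431   35.544   40.014  -69.583]
[0.012 0.01  0.008 0.    0.002 0.001 0.536 0.536 0.471 0.022 0.019 0.023 0.234 0.    0.001]
```

Emit:
apply_moves --pt "0.3 0 0 0 0 0 0" --pt "0.3 0 0 0.0001 0 0 0.02" --pt "0.3 0 0 0 0 0 0.02" --pt "0.3 0 0 0 0 0 0" --pt "0.3 0 0 0 0 0 0" --newtons 55

```text
time_s: 15.13
tcp_pos: [0.5483, -0.1647, 0.0853]
eef_rot: [-180.0, -0.0, -160.3]
contact_force: [-0.1, -4.5, 6.0]
gripper_width: 0.0354
gripper_force: 55.0
```

```bash
python3 avg.py 8
```

```text
15.5333
[ 548.327 -164.676   85.31  -179.973   -0.021 -160.262   -0.374   -4.436    6.128   -1.681   -0.134    0.612   35.635   55.034  -73.171]
[0.022 0.011 0.017 0.001 0.002 0.002 0.578 0.431 0.414 0.034 0.025 0.02  0.144 0.    0.001]
```

Emit:
apply_moves --pt "0.3 0 0 0 0 0 0.015" --pt "0.3 0 0 0 0 0 0" --pt "0.3 0 0 0 0 0 0" --pt "0.3 0 0 0 0 0 0" --pt "0.3 0 0 0 0 0 0"

```text
time_s: 15.95
tcp_pos: [0.5483, -0.1647, 0.0853]
eef_rot: [-180.0, -0.0, -161.6]
contact_force: [-1.0, -3.4, 6.6]
gripper_width: 0.0355
gripper_force: 55.0
```

```bash
python3 avg.py 8
```

```text
16.35
[ 548.335 -164.694   85.31  -179.969   -0.022 -161.601   -0.101   -4.427    6.296   -1.723   -0.119    0.688   35.471   55.045  -74.514]
[0.013 0.012 0.011 0.001 0.001 0.002 0.516 0.49  0.402 0.023 0.02  0.029 0.185 0.    0.001]
```

0.69 N m reached. Let go and back off upward.

Emit:
apply_moves --pt "0.6 0 0 0 0 0 0" --pt "0.8 0 0 0 0 0 0" --pt "0.9 0 0 0 0 0 0" --pt "0.9 0 0 0 0 0 0" --pt "0.9 0 0 0 0 0 0" --pt "0.9 0 0 0 0 0 0" --pt "0.9 0 0 -0.01 0 0 0" --pt "0.9 0 0 -0.02 0 0 0" --pt "0.9 0 0 -0.03 0 0 0" --pt "0.9 0 0 -0.03 0 0 0" --pt "0.9 0 0 0 0 0 0" --pt "0.9 0 0 0 0 0 0"

```text
time_s: 17.35
tcp_pos: [0.5496, -0.1644, 0.1778]
eef_rot: [-179.9, 0.3, -161.7]
contact_force: [-0.1, 0.7, -0.1]
gripper_width: 0.0786
gripper_force: 0.0
```

```bash
python3 look.py w3 .085
```

```text
17.4 [ 0.54855702 -0.16429229  0.1760926 ] [-1.79986225e+02  1.11424096e-01 -1.61699027e+02] [ 2.88540928e+00  1.41088770e+01 -1.80945079e+01 -1.93330946e-02
 -5.76855395e+01 -7.45741311e+01] [-1.21216694  0.47979609  0.07274561] [ 0.08161179 -0.13086799 -0.05356204]
stud depth 546.7939453125 -165.47325134277344 12.008259773254395 0.11820084439805117
nut top 0.08499602593766535 784
hex [ 546.38159201 -165.45908528] 2.5326412732905523 0.4608893867228854
hex [ 546.38742077 -165.44647463] 2.389950220484053 0.45823779197848435
hex [ 546.38159201 -165.45908529] 2.532640965156844 0.4608893867228387
```

View pics/w3.png

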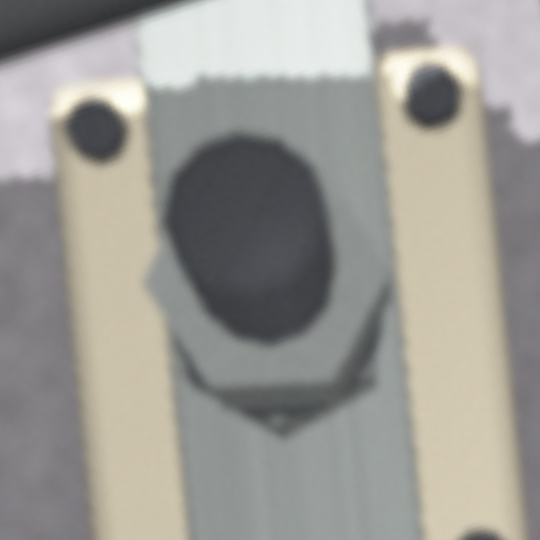

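The view shows the nut down with its top at 85.0 mm and the washer seated on the set nut. It sprang back about 14° when released, as expected from about 0.7 N m. The gripper is clear.

```bash
python3 -c "
from plant import close_job
print(close_job())"
```

```text
the job is handed in; nothing more can be done
None
```

The upper nut is run down onto the set nut and was tightened to about 0.7 N m (0.69 read, perhaps 0.74 once the sensor's offset is allowed for), then let go with the gripper clear. The job is handed in, but no verdict came back.

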